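# Tip the board up against the glue-up fence

## Robot

A 6-joint arm with a two-finger parallel gripper is mounted at the origin on a cart in front of the work surface, level with it; the furniture and walls round the work are solid. World frame = base frame: x ahead of the robot, y to its left, z up, the work surface at z = 0. Lengths are in m, angles in rad, forces in N, time in s.
With the tool pointing down it reaches from about 0.275 to 0.875 m from the base axis. Payload 12.5 kg.
Tool frame: the origin (TCP) lies on the centre line of the jaws, within the pads' length; the fingertips stand r.finger_overhang ahead of it and the grasp point (between the pads) lies 3 mm ahead of it (r.finger_overhang is the distance from the TCP to the fingertips, in m); z points along the fingers, y is the line along which they close (so a half turn about z gives the same grasp; the last joint's range is limited). The gripper opens to 85 mm and grips with 20 to 120 N. Pads are 22 mm wide; open, the fingers measure 114 mm over their backs; the gripper's body (76 mm by 85 mm) begins 54 mm behind the grasp point. The pads swing forward as they close: fully open they stand 13 mm farther back than shut.
Start: joints at [-1.316, 0.351, 1.652, -0, 1.139, -0.085], TCP at [0.183, -0.519, 0.253] pointing down, gripper open.
Joint ranges: [-2.75, 2.75], [-0.79, 2.1], [0.01, 2.65], [-1.57, 4.71], [0.07, 3.14], [-2.87, 2.87]. Speed limits (rad/s): [2.22, 2.22, 2.79, 3.14, 3.14, 3.14].

## Interface

Orientations are given as a unit quaternion [x, y, z, w].
In Python, from cell import r, optics gives the robot as it stands. The module is installed in compiled form; this text tells all that it offers. Calls block until the motion is done:
- r.move_to(position, orientation): joint-space move of the TCP to a pose.
- r.move_linear(position, rot=None, vel=0.15): straight line of the TCP; rot=None keeps the orientation; vel is the mean speed in m/s.
- r.set_joints(angles): joint-space move.
- r.set_gripper(opening, squeeze=None): opening from 0.0 (shut) to 1.0 (fully open); squeeze is the grip in N (None keeps the last); returns when the fingers have stopped.
- r.sleep(seconds).
- r.inverse_kinematics(position, orientation): joint angles nearest the present ones, or None.
- optics.get_image(name): name is "side" or "top"; returns a dict with "pixels" (480x640x3 uint8, red, green, blue), "depth" (480x640 float32, m along the optical axis (not along the pixel's ray), 0 where there is no reading), "fx", "fy", "cx", "cy" (pixels), "camera_from_world" (4x4, takes a point from world to camera coordinates). Camera axes: x right, y down, z forward; pixel columns grow to the right and rows downward; lengths in m; the calibration is good to about 2 mm. A picture is of the moment at which its call begins.
A pose or a line that the arm cannot do raises r.PlanningError and nothing moves.
- r.hand_in(): hands the job in; it is judged then, once.
Readings, each from a call of its own:
- r.current_t(): time.
- r.current_q(): joint angles.
- r.current_qvel(): joint speeds.
- r.current_effort(): joint torques, N m.
- r.current_tool_pos(): TCP position.
- r.current_ee_rot(): TCP orientation.
- r.current_contact_force(): force on the tool from outside, world axes, zero at the start.
- r.current_torque(): the same for the moment, N m.
- r.current_opening(): opening from 0.0 (shut) to 1.0 (fully open).
- r.current_finger_force(): force on a finger pad.
Only numpy, scipy, OpenCV 4.12 (cv2) and the standard library are available. Lean on these libraries where they do the work, as an engineer would, in place of code of your own. Each camera call takes 0.05 s, during which the arm holds its last target. There are 200 camera calls.

## Task

The long thin board lies sloping on the glue-up jig, its lower long edge at the foot of the fence and its other long edge raised on the low rail. Push the raised edge up and over towards the fence, so that the board pivots on its lower edge and ends standing upright on that edge, flat against the fence, ready for glue on its top edge. Do not lift the lower edge off the jig or slide the board off sideways along the fence, and do not knock over the glue bottle.

Things in the scene. Friction and masses are not known exactly. Their poses are not given: they have to be found in the camera images.
- jig: Wooden glue-up jig, fixed. Plywood base 9 mm thick (x -140 to +75 mm) with an upright fence and, on the robot's side, a low rail parallel to it, both 340 mm long. Origin: at bench height under the middle of the fence's front face; x points into the fence, y along it, z up. Fence 18 mm thick, top at z = 94 mm. Rail from x = -105 to -88 mm, top at z = 52 mm.
- board_center (a point): Centre of the loose sawn board, 121 wide, 360 long, 20 mm thick, about 0.4 kg. Its x axis runs across the width towards the lower edge, y along the length, z out of the upper face. It starts sloping at 30 degrees. Upright against the fence, its x points down, its z into the fence, the centre is 10 mm before the fence's face and 70 mm above the bench; it then stands by itself.
- board_foot (a point): Middle of the board's lower long edge, at its underside; the board pivots on this edge. It rests on the jig's base, 9 mm above the bench; the board starts about 3 mm clear of the fence. As the board tips, this edge slides back until it is 20 mm (the board's thickness) before the fence's face.
- board_edge (a point): Middle of the board's raised long edge, at its underside: what to push. It overhangs the rail by about 12 mm on the robot's side and starts 70 mm above the bench. Pushed, the board first slides to the fence, then pivots. Follow the edge upwards along its arc (121 mm about the lower edge) while pushing: friction on a finger that stays low jams it. It ends 130 mm above the bench.
- glue_bottle: White glue bottle with an orange nozzle, 68 x 45 mm, 209 mm tall, standing upright on the bench beside the jig. Origin at the centre of its underside, z up. A bystander.

How it is judged:
By the outcome, as a careful person would: the job done as asked, in the order asked, and still so for the second after the job is handed in, with the robot touching nothing.
It also fails if it takes over 40 s, if anything falls off the work surface, if the arm or the gripper's body presses on something with over 40 N, if the wrist force passes 120 N, or if a joint passes its speed limit or range.

## Working session

There is one attempt and no reset: what is moved stays moved. The work goes in short steps, each a Python script; the robot and the scene stay as the last script left them, time stands still between calls to the robot, and variables do not carry over. Pictures are saved under pics/ and viewed, at most 10 in all, crops included, and the job is handed in when it is done.

```bash
mkdir -p pics
python3 - <<'E'
from cell import r,optics
import cv2,numpy as np
for n in("top","side"):
    d=optics.get_image(n); cv2.imwrite(f"pics/{n}0.png",d["pixels"][:,:,::-1]); np.savez(f"{n}0.npz",**d)
    print(n,d["fx"],d["fy"],d["cx"],d["cy"]);print(np.round(d["camera_from_world"],3).tolist(),(d["depth"]>0).mean())
print(r.finger_overhang,r.current_tool_pos(),r.current_ee_rot(),r.current_t())
E
```

```text
top 563.7510617045988 563.7510617045988 326.45377404148695 234.15754839381705
[[0.015, -1.0, -0.001, -0.061], [-0.998, -0.015, -0.067, 0.524], [0.067, 0.002, -0.998, 1.746], [0.0, 0.0, 0.0, 1.0]] 0.9960026041666666
side 521.6875262759613 521.6875262759613 321.9536625254539 237.5940444191009
[[-0.838, -0.545, -0.009, 0.399], [-0.184, 0.299, -0.936, 0.167], [0.513, -0.783, -0.351, 1.213], [0.0, 0.0, 0.0, 1.0]] 0.8919921875
0.022 [ 0.18326978 -0.51829255  0.25281277] [ 9.85602981e-01  1.69075418e-01 -3.70821449e-05 -5.14593456e-04] 0.1
```

View pics/top0.png

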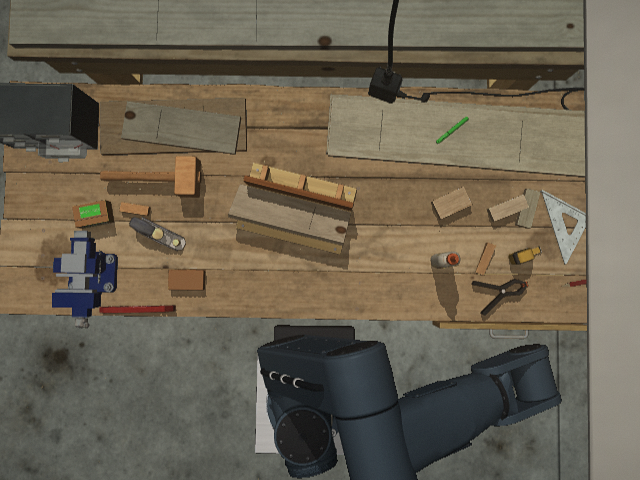

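View pics/side0.png

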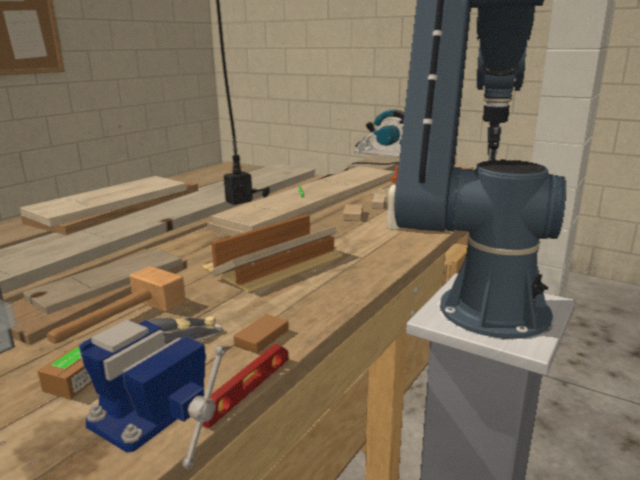

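The top view shows the sloping grey board around (230-348, 187-243), the fence behind it (245-355, 165-207), and the bottle at (446,260), clear to the right. The side view confirms this, with the fence at (210-310, 220-260) and the board in front of it. Next I measure the positions.

```bash
cat > geo.py <<'E'
import numpy as np,cv2
def cloud(d):
    v,u=np.mgrid[0:480,0:640]; z=d["depth"]
    p=np.stack([(u-d["cx"])/d["fx"]*z,(v-d["cy"])/d["fy"]*z,z],-1)
    T=np.linalg.inv(d["camera_from_world"]); return p@T[:3,:3].T+T[:3,3]
E
python3 - <<'E'
from geo import *
d=dict(np.load("top0.npz")); P=cloud(d); hsv=cv2.cvtColor(d["pixels"],cv2.COLOR_RGB2HSV)
print("bench z",np.median(P[280:300,220:400,2]))
roi=np.zeros((480,640),bool); roi[155:270,222:365]=1
S=hsv[...,1]; print("sat board/fence/rail",S[215,280],S[193,300],S[240,300])
m=roi&(S<105)&(P[...,2]>.03)
n,l,st,c=cv2.connectedComponentsWithStats(cv2.morphologyEx(m.astype(np.uint8),cv2.MORPH_OPEN,np.ones((3,3))))
k=1+st[1:,4].argmax(); print(st[k]); m=l==k
q=P[m]; c0=q.mean(0); n_=np.linalg.svd(q-c0,full_matrices=False)[2][2]; n_*=np.sign(n_[2])
res=(q-c0)@n_; q=q[abs(res)<.006]; c0=q.mean(0);n_=np.linalg.svd(q-c0,full_matrices=False)[2][2]; n_*=np.sign(n_[2])
print("normal",n_,"slope",np.degrees(np.arccos(n_[2])),"rms",((q-c0)@n_).std())
# rays on plane
T=np.linalg.inv(d["camera_from_world"]);o=T[:3,3]
vv,uu=np.nonzero(m); ray=np.stack([(uu-d["cx"])/d["fx"],(vv-d["cy"])/d["fy"],np.ones(len(uu))],-1)@T[:3,:3].T
X=o+ray*(((c0-o)@n_)/(ray@n_))[:,None]
h=-n_[:2]/np.linalg.norm(n_[:2]) # uphill?
up=np.array([-n_[0]*n_[2],-n_[1]*n_[2],1-n_[2]**2]);up/=np.linalg.norm(up); along=np.cross(n_,up)
(ca,cb),wh,ang=cv2.minAreaRect(np.stack([(X-c0)@up,(X-c0)@along],-1).astype(np.float32)*1000)
print("rect",ca,cb,wh,ang); cen=c0+up*ca/1e3+along*cb/1e3
print("up",up,"along",along,"top-face centre",cen,"centre",cen-n_*.01,"edge",cen-n_*.02+up*.0605,"foot",cen-n_*.02-up*.0605)
f=roi&(P[...,2]>.085)&(P[...,2]<.105)&~m; n,l,st,c=cv2.connectedComponentsWithStats(f.astype(np.uint8)); k=1+st[1:,4].argmax(); q=P[l==k]
rect=cv2.minAreaRect(q[:,:2].astype(np.float32)); print("fence top",rect,np.median(q[:,2]));print(cv2.boxPoints(rect))
b=P[235:285,425:470]; b=b[b[...,2]>.03]; print("bottle",b.min(0),b.max(0))
a=P[60:120,360:410];print("lamp zmax",a[...,2].max(), "max z cord",P[0:100,330:440,2].max())
w=(P[...,2]>.12)&(P[...,0]>.28); n,l,st,c=cv2.connectedComponentsWithStats(w.astype(np.uint8))
for i in range(1,n):
    if st[i,4]>20: q=P[l==i];print("tall",q.min(0).round(2),q.max(0).round(2))
E
```

```text
bench z -0.0009302206630945609
sat board/fence/rail 75 167 123
[ 228  186  121   59 3560]
normal [ 0.78428516 -0.18303826  0.59278477] slope 53.645125985122384 rms 0.00265747639239957
rect -9.774917602539062 12.0869140625 (369.31573486328125, 194.564453125) 89.42107391357422
up [-0.57727198  0.13472505  0.80536092] along [-2.27274823e-01 -9.73830660e-01  1.38777878e-17] top-face centre [0.58206769 0.06477791 0.05446432] centre [0.57422484 0.06660829 0.04853647] edge [0.53145704 0.07658954 0.09133296] foot [ 0.60130695  0.06028781 -0.00611572]
fence top ((0.6473169922828674, 0.034940317273139954), (0.33916258811950684, 0.019795920699834824), 76.50285339355469) 0.09305510112149051
[[ 0.59811264 -0.12764725]
 [ 0.61736184 -0.13226756]
 [ 0.69652134  0.19752789]
 [ 0.67727214  0.2021482 ]]
bottle [ 0.40645517 -0.44550813  0.03040643] [ 0.47422907 -0.05684423  1.77704064]
lamp zmax 1.7770406422137064 max z cord 1.7770406422137064
tall [ 0.41 -0.27  0.12] [ 1.01 -0.06  1.78]
tall [ 0.28 -0.35  1.22] [ 0.68 -0.06  1.78]
tall [ 0.41 -0.06  0.12] [0.94 0.92 1.78]
tall [ 0.41 -0.45  0.12] [ 0.47 -0.06  1.78]
tall [ 0.38 -0.06  0.12] [0.45 0.74 1.78]
tall [ 0.29 -0.06  0.12] [0.41 0.74 1.78]
```

```bash
cat >> geo.py <<'E'
yj=np.array([.2335,.9724,0]); xj=np.array([.9724,-.2335,0]); zj=np.array([0,0,1.])
J=np.stack([xj,yj,zj],1); O=np.array([.6386,.0371,0])
E
python3 - <<'E'
from geo import *
d=dict(np.load("top0.npz")); P=cloud(d); hsv=cv2.cvtColor(d["pixels"],cv2.COLOR_RGB2HSV)
Q=(P-O)@J*1000; Q[d["depth"]<=0]=1e6
near=(abs(Q[...,1])<260)&(Q[...,0]>-150)&(Q[...,0]<-3)&(Q[...,2]>10)&(Q[...,2]<110)
for y in(-150,-75,0,75,150):
    s=near&(abs(Q[...,1]-y)<6); q=Q[s]; q=q[q[:,0].argsort()][::max(1,len(q)//22)]; print(y,[tuple(t) for t in q[:,[0,2]].round().astype(int).tolist()])
# top-face plane in jig frame: through (-118+10, 87) slope -30
m=near&(abs(Q[...,2]-(87-(Q[...,0]+108)*np.tan(np.pi/6)))<8)
q=Q[m]; A=np.c_[q[:,:2],np.ones(len(q))]; print("fit",np.linalg.lstsq(A,q[:,2],rcond=None)[0],len(q))
for x in(-90,-60,-30):
    s=m&(abs(Q[...,0]-x)<8); print(x,"y ext",np.percentile(Q[s][:,1],[0.5,99.5]))
b=(abs(P[...,0]-.44)<.07)&(P[...,1]<-.13)&(P[...,1]>-.3)&(P[...,2]>.1)&(P[...,2]<.25)&(d["depth"]>0); print("bottle",P[b].min(0),P[b].max(0),P[b].mean(0))
w=(P[...,2]>.22)&(P[...,0]>.28)&(P[...,0]<.9)&(abs(P[...,1])<.5)&(d["depth"]>0);print("tall",w.sum(),P[w].min(0) if w.any() else"",P[w].max(0) if w.any() else "")
E
```

```text
-150 [(-137, 13), (-124, 11), (-113, 67), (-109, 81), (-105, 90), (-99, 79), (-95, 72), (-90, 73), (-86, 81), (-81, 72), (-76, 72), (-70, 58), (-66, 62), (-60, 58), (-56, 56), (-50, 45), (-46, 56), (-40, 45), (-36, 44), (-31, 56), (-26, 37), (-20, 28), (-15, 29), (-10, 29), (-4, 24)]
-75 [(-139, 18), (-118, 11), (-114, 74), (-110, 79), (-106, 88), (-102, 86), (-97, 76), (-92, 75), (-87, 71), (-82, 73), (-78, 68), (-72, 65), (-68, 57), (-63, 57), (-58, 59), (-53, 58), (-47, 46), (-42, 46), (-37, 45), (-33, 39), (-26, 39), (-22, 43), (-16, 38), (-10, 26), (-5, 31)]
0 [(-139, 15), (-128, 19), (-117, 12), (-114, 75), (-109, 85), (-105, 79), (-100, 82), (-94, 77), (-90, 75), (-85, 66), (-80, 69), (-74, 60), (-69, 63), (-65, 69), (-59, 55), (-54, 53), (-49, 49), (-44, 49), (-39, 49), (-33, 38), (-29, 41), (-23, 38), (-18, 37), (-12, 28), (-6, 26)]
75 [(-139, 13), (-115, 70), (-112, 69), (-107, 84), (-101, 80), (-97, 73), (-93, 80), (-88, 70), (-84, 63), (-79, 73), (-74, 66), (-68, 62), (-64, 64), (-59, 52), (-55, 53), (-50, 54), (-45, 47), (-40, 44), (-35, 42), (-30, 41), (-25, 37), (-20, 31), (-16, 36), (-11, 29), (-6, 29)]
150 [(-140, 12), (-127, 10), (-118, 13), (-113, 80), (-109, 72), (-104, 84), (-99, 78), (-93, 73), (-89, 80), (-85, 77), (-79, 67), (-75, 64), (-70, 58), (-66, 65), (-61, 57), (-56, 57), (-51, 55), (-47, 49), (-41, 52), (-35, 39), (-30, 49), (-26, 46), (-21, 39), (-15, 30), (-11, 27), (-4, 19)]
fit [-5.72219034e-01 -1.92562128e-03  2.40867200e+01] 3643
-90 y ext [-168.86057584  186.09214604]
-60 y ext [-168.30835109  186.83700355]
-30 y ext [-167.78390317  186.82168588]Traceback (most recent call last):
  File "<stdin>", line 12, in <module>
    return umr_minimum(a, axis, None, out, keepdims, initial, where)
ValueError: zero-size array to reduction operation minimum which has no identity
```

Measurements fit the description: slope 29.8°, raised edge at jig x≈-117, and board centred at jig y≈+9 mm. The bottle is at about y≈-0.38, so I lift before crossing it.

```bash
cat > arm.py <<'E'
from geo import *
from cell import r,optics
from scipy.spatial.transform import Rotation as R
SY=[1]
def pose(edge,tilt,s=.013,hw=.011,y=.009):
    """TCP pose whose finger side touches jig point (edge x,z), s up from tips; tilt = tips towards the fence"""
    t=np.radians(tilt); zt=np.array([np.sin(t),0,-np.cos(t)]); face=np.array([np.cos(t),0,np.sin(t)])
    yt=np.array([0,SY[0],0.]); xt=np.cross(yt,zt)
    p=np.array([edge[0],y,edge[1]])-face*hw-zt*(r.finger_overhang-s)
    return O+J@p, R.from_matrix(J@np.stack([xt,yt,zt],1)).as_quat()
def arc(th): t=np.radians(th); return np.array([-.020*np.sin(t)-.121*np.cos(t),.009+.121*np.sin(t)])
E
python3 - <<'E'
from arm import *
p0=r.current_tool_pos(); r.move_linear(p0+[0,0,.13],vel=.25)
best=[]
for s in(1,-1):
    SY[0]=s; q=r.inverse_kinematics(*pose((-.165,.15),20)); print(s,q); 
    if q is not None: best.append((abs(np.array(q)-r.current_q()).max(),s))
SY[0]=min(best)[1]; print("use",SY)
open("sy","w").write(str(SY[0]))
r.set_gripper(.4)
r.move_to(*pose((-.165,.33),20)); r.move_to(*pose((-.165,.14),20)); r.move_linear(pose((-.150,.070),20)[0],vel=.1)
print(r.current_t(),r.current_q(),r.current_tool_pos(),pose((-.150,.070),20)[0],r.current_contact_force())
d=optics.get_image("side"); cv2.imwrite("pics/s1.png",cv2.resize(d["pixels"][190:310,180:380,::-1],(800,480),interpolation=cv2.INTER_CUBIC))
E
```

```text
1 [ 0.15366971  0.26398464  2.12055449 -0.30292722  0.45024148 -0.92851611]
-1 [ 0.15366971  0.26398464  2.12055449 -0.30292722  0.45024148  2.21307655]
use [1]
5.35 [ 0.13989904  0.45531622  2.12815019 -0.50521114  0.26217546 -0.72540382] [0.48212145 0.08408007 0.07526207] [0.48179695 0.08400896 0.07469501] [0.43501338 0.03921119 1.02326348]
```

View pics/s1.png

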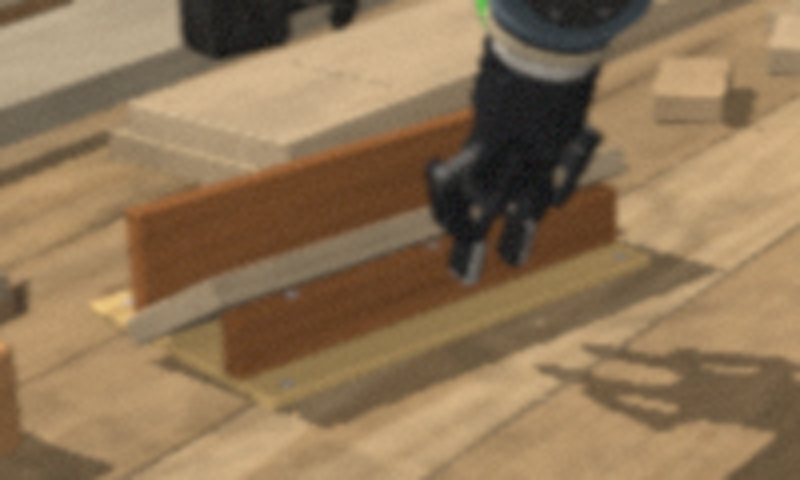

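The fingertips, at about (465,280) and (515,260), stand just on the robot side of the raised edge and straddle its middle. Now I push to contact and follow the arc, watching the force.

Run:
```python
from arm import *
SY[0]=int(open("sy").read())
f0=np.array(r.current_contact_force())
def step(e,tilt,v=.04):
    p,q=pose(e,tilt); r.move_linear(p,q,vel=v); f=(np.array(r.current_contact_force())-f0)@J
    print(np.round(e*1000).astype(int),tilt,"F",f.round(1),"t",round(r.current_t(),2)); return f
step(np.array([-.122,.070]),20); 
step(np.array([-.1148,.0705]),20)
for th in range(33,64,6):
    f=step(arc(th),20*(1-(th-30)/60),.05)
    if np.linalg.norm(f)>45: print("stop");break
d=optics.get_image("side"); cv2.imwrite("pics/s2.png",cv2.resize(d["pixels"][190:310,180:380,::-1],(800,480),interpolation=cv2.INTER_CUBIC))
```

```text
[-122   70] 20 F [ 0.5  0.9 -0.6] t 6.25
[-115   70] 20 F [ 0.2  0.1 -1.3] t 6.58
[-112   75] 19.0 F [-0.2  0.5 -2.2] t 6.84
[-107   85] 17.0 F [-1.6  0.7 -0.8] t 7.23
[-100   95] 15.0 F [-3.1  0.4  1.1] t 7.62
[-92 103] 13.0 F [-2.2  1.7 -0.2] t 8.02
[-83 110] 11.0 F [-0.3  1.3 -0.7] t 8.41
[-73 117] 9.0 F [-0.5 -0.5  0. ] t 8.8
```

View pics/s2.png

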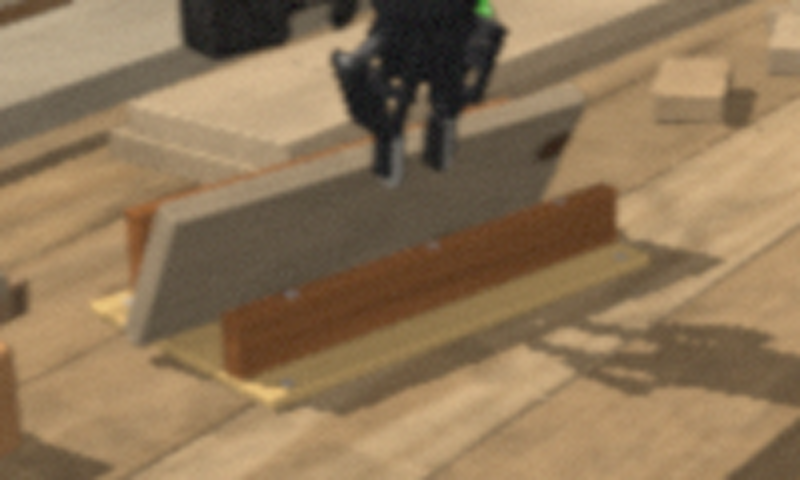

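The board is pivoting well at about 60°. The tips at (390,180) and (440,165) press its underside just below the top edge, and the lower edge is still on the base at (135,340). I carry on to upright.

Run:
```python
from arm import *
SY[0]=int(open("sy").read())
f0=np.array([.43,.04,1.02])
def step(e,tilt,v=.04):
    p,q=pose(e,tilt); r.move_linear(p,q,vel=v); f=(np.array(r.current_contact_force())-f0)@J
    print(np.round(e*1000).astype(int),round(tilt,1),"F",f.round(1),"t",round(r.current_t(),2)); return f
for th in (69,74,79,83,86,88,90):
    f=step(arc(th),20*(1-(th-30)/60),.03)
    if f[0]<-25: print("stop");break
else:
    e=arc(90)
    for k in range(6):
        if f[0]<-8: break
        e=e+[.001,0]; f=step(e,0,.02)
d=optics.get_image("side"); cv2.imwrite("pics/s3.png",cv2.resize(d["pixels"][190:310,180:380,::-1],(800,480),interpolation=cv2.INTER_CUBIC))
```

```text
[-62 122] 7.0 F [-0.5  0.  -1.5] t 9.41
[-53 125] 5.3 F [-1.4 -0.2 -0.6] t 9.9
[-43 128] 3.7 F [-0.3  0.7 -2. ] t 10.4
[-35 129] 2.3 F [-1.   0.2 -1.6] t 10.83
[-28 130] 1.3 F [-0.6 -1.1 -1.9] t 11.2
[-24 130] 0.7 F [-0.2 -1.1 -0.3] t 11.49
[-20 130] 0.0 F [-1.2  0.4 -0.7] t 11.78
[-19 130] 0 F [-1.3  0.1 -0.9] t 12.03
[-18 130] 0 F [ 0.2 -1.2 -1.1] t 12.28
[-17 130] 0 F [-0.1  0.1 -0.5] t 12.53
[-16 130] 0 F [-2.6 -0.4  0.3] t 12.78
[-15 130] 0 F [-9.7 -1.3  3.8] t 13.03
```

View pics/s3.png

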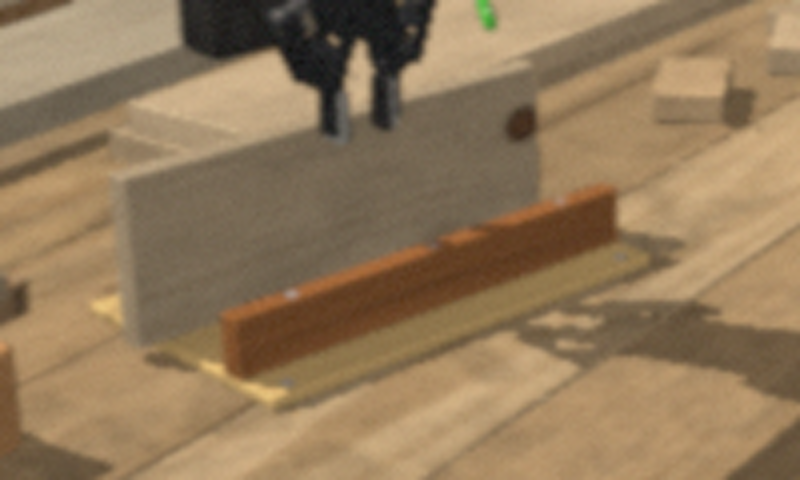

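The board stands upright with its top edge running from (115,180) to (530,65). I back the fingers off and check from above that it is flat against the fence.

Run:
```python
from arm import *
p=r.current_tool_pos(); r.move_linear(p-xj*.07,vel=.08); r.move_linear(p-xj*.09+[0,0,.2],vel=.2); r.move_linear(p-xj*.25+[0,0,.2]-yj*.2,vel=.25)
r.sleep(.3)
d=optics.get_image("top"); np.savez("top1.npz",**d); s=optics.get_image("side"); np.savez("side1.npz",**s)
P=cloud(d);Q=(P-O)@J*1000; Q[d["depth"]<=0]=1e6
m=(abs(Q[...,1])<230)&(abs(Q[...,0])<60)&(Q[...,2]>115)&(Q[...,2]<145); q=Q[m]
print("top edge",len(q),np.median(q,0)); print(cv2.minAreaRect(q[:,:2].astype(np.float32)))
P=cloud(s);Q=(P-O)@J*1000; Q[s["depth"]<=0]=1e6
m=(abs(Q[...,1]-9)<160)&(abs(Q[...,0]+20)<20)&(Q[...,2]>60)&(Q[...,2]<125); q=Q[m]
A=np.c_[q[:,1:],np.ones(len(q))]; c=np.linalg.lstsq(A,q[:,0],rcond=None)[0]; print("robot-side face x=a*y+b*z+c",c,"at z=9,70,130",[c[1]*z+c[2]+9*c[0] for z in(9,70,130)],len(q))
cv2.imwrite("pics/t4.png",cv2.resize(d["pixels"][140:280,210:480,::-1],(800,415),interpolation=cv2.INTER_CUBIC)); print(r.current_t())
```

```text
top edge 861 [-10.52470016  11.01540724 127.56832994]
((-9.785243034362793, 10.22247314453125), (21.47498893737793, 360.24151611328125), 0.1897779107093811)
robot-side face x=a*y+b*z+c [-2.35830752e-03 -3.10899677e-03 -1.59746187e+01] at z=9,70,130 [np.float64(-16.023824402808724), np.float64(-16.21347320555992), np.float64(-16.400013011544708)] 2019
16.8583
```

View pics/t4.png

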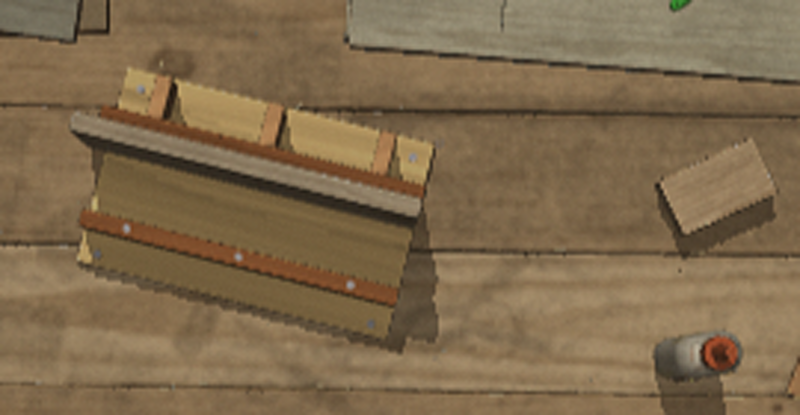

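The board is vertical (0.2° of lean by depth) and its top edge is centred 10 mm before the fence face. It runs parallel to the fence from (75,120) to (420,210), has not moved sideways, and the bottle still stands at (715,355).

```bash
python3 -c "
from cell import r
print(r.hand_in())"
```

```text
the job is handed in; nothing more can be done
None
```

The board stands upright on its lower edge, flat against the fence, with the arm backed clear and the glue bottle still standing; I handed the job in at about 17 s of the 40 s limit.

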